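Seat the setting anvil in the snap-setting die bed and lock it

ROBOT

A 6-joint arm with a two-finger parallel gripper is mounted at the origin on the work surface. World frame = base frame: x ahead of the robot, y to its left, z up, the work surface at z = 0. Lengths are in m, angles in degrees, forces in N, time in s.
With the tool pointing down it reaches from about 0.275 to 0.975 m from the base axis. Payload 8.4 kg.
Tool frame: the origin (TCP) lies at the very end of the fingers, on their centre line; the grasp point (between the pads) lies 19 mm behind it; y points along the fingers, z is the direction in which the jaws open and shut, and the axes are right-handed (so a half turn about y gives the same grasp; the last joint's range is limited). The gripper opens to 92 mm and grips with 3 to 60 N. Pads are 20 mm wide; open, the fingers measure 128 mm over their backs; the gripper's body (75 mm by 189 mm) begins 69 mm behind the grasp point.
Start: joints at [64.034, 20.225, 93.587, -0, 66.188, -0.138], TCP at [0.272, 0.563, 0.215] pointing down, gripper open.
Joint ranges: [-150.9, 150.9], [-52.94, 120.26], [3.33, 152.33], [-74.26, 254.26], [0, 154.13], [-172.89, 172.89]. Speed limits (degrees/s): [127.2, 127.2, 159.86, 180, 180, 180].

INTERFACE

Orientations are given as a 3x3 rotation matrix whose columns are the frame's x, y, z axes.
In Python, from plant import sense, imaging, job_done gives the robot as it stands.
- The arm moves only by the tool apply_moves, never from a script. Its argument "increments" is text: rows parted by semicolons, each of 7 numbers parted by spaces: the shift along the tool's x, y, z in mm, then the turn, a rotation vector about the tool's x, y, z in rad, then the closure, from -1 (fully open) to 1 (shut). In form: tx ty tz wx wy wz hand; .... A call has 1 to 10 rows; each row is the pose to reach, as a shift and turn from the pose commanded when the call began, along the tool's axes at that moment; what a row does not reach only later rows make up. A row lasts 1/10 s, in which the tool goes at most 50 mm and 8.59 degrees, less where a joint would pass 70% of its speed; a pose out of reach is approached as far as the arm can. A call with a gripper value outside its range is refused whole. The fingers move at their own pace and stop on an object; "force" is the grip in N (left out, the last holds). Time passes only in rows, so rows that repeat a pose let the fingers close. It gives the time, the measured TCP pose, the force and the opening at its end, in the units of the state.
- sense(): the state, without advancing time (a new reading comes with each control period).
- imaging.get_image(name): name is "side" or "top"; returns the picture (384x512x3 uint8, blue, green, red); there is no depth.
- imaging.camera_params(name): a dict with "fov_y" (degrees; the focal length in pixels is half the picture's height over the tangent of half this angle, whatever the lens; pixels are square), "cx", "cy" (the principal point, pixels), "dist_coeffs" ([k1, k2, p1, p2, k3] as OpenCV has them; the pictures are not rectified), "R" (3x3) and "t" (3): a world point X has camera coordinates R X + t. Camera axes: x right, y down, z forward; pixel columns grow to the right and rows downward; lengths in m; the calibration is good to about 2 mm. A picture is of the moment at which its call begins. camera_params takes no time and is no camera call.
- job_done(): hands the job in, once; it reports no verdict.
The state is a dict: "clock": time; "qpos": joint angles; "dq": joint speeds; "joint_efforts": joint torques, N m; "tcp_pos": TCP position; "tool_rot": TCP orientation; "wrist_force": force on the tool from outside, world axes, zero at the start; "moment": the same for the moment, N m; "finger_gap": finger opening in m.
Only numpy, scipy, OpenCV 4.12 (cv2) and the standard library are available. Lean on these libraries where they do the work, as an engineer would, in place of code of your own. Each camera call takes 0.05 s, during which the arm holds its last target.

TASK

Take the steel setting anvil (the middle-sized round disc) from the cork mat, lay it flat on the sprung plate of the green die bed and slide it about lightly until it drops fully home into the shallow round pocket, then push the red latch all the way in over it so it is locked. Go by feel: the plate has been clamped a few millimetres out of place and marks easily, so never press or shove the anvil against the bed with more than about 25 N. Leave the other two dies where they lie on the mat.

Things in the scene. Friction and masses are not known exactly. Their poses are not given: they have to be found in the camera images.
- anvil: The setting anvil: a plain bright steel disc, 40 mm in diameter, 12 mm thick, 115 g, with a dark round spot on top. Origin at the centre of its underside, z up. It lies flat on the cork mat (top 4 mm above the table) in a row with the two other dies, about 85 mm between centres, in any order. Held by its rim it can pivot between the finger pads and tip into the pocket's edge unless gripped firmly (hard steel, any grip is fine).
- brass_die: A bystander: brass disc 28 mm in diameter, 12 mm thick. Origin at the centre of its underside.
- dark_die: A bystander: black plastic disc 48 mm in diameter, 12 mm thick. Origin at the centre of its underside.
- frame: The die bed: a green frame 184 mm (x) by 174 mm (y) screwed to the table, its rim 24 mm high. Origin on the table under the middle of the frame, z up. The latch block stands at its -y side, two steel guide posts (16 mm thick, tops 70 mm above the table) at its two +x corners. In it lies a bare aluminium plate 140 mm (x) by 130 mm (y) with one round pocket at the plate's middle.
- bed_top (a point): Point of the frame right above its origin, at the height of the plate's top at rest (36 mm above the table). The pocket, 42 mm wide and 4 mm deep (1 mm play all round; a seated anvil stands 8 mm proud), is near it: the plate was clamped by hand, so the pocket's centre lies up to 7 mm off along the frame's x and up to 7 mm along its y. This offset is not measured.
- plate (a joint): How far the plate is pressed down, m: 0 at rest (top), 0.010 at the stop. It is sprung: it starts to give at about 2 N, then takes about 1 N more per mm; sideways it is rigid. When the anvil drops into the pocket while being pressed, the plate springs back up around it and the push on the tool vanishes.
- latch (a joint): The latch: 0 drawn back (open), 0.060 m fully in at its stop. Slides along the frame's +y with about 1.5 N friction and stays where it is left. Its flat steel tongue (34 mm wide, 5 mm thick, underside 45.5 mm above the table) ends 65 mm from the frame's origin when open, 5 mm when in; it clears a seated anvil by 1.5 mm but strikes and shoves one that is not home.
- latch_post (a point): Top centre of the red post on the latch, which is pushed to move it: 26 mm along the frame's x, 12 mm along its y, 30 mm tall, from 50.5 to 80.5 mm above the table. It moves with the latch; open, it stands 100 mm from the frame's origin on the -y side. Behind it (-y) the tongue's tail runs on 65 mm at 50.5 mm above the table.
Mind the look-alikes: they are no part of the job. Leave any pink look-alike of the anvil alone.

How it is judged (in metres and radians):
On the way, in this order (a step that is already met when the one before it is completed fails the run):
1. the anvil lies home in the pocket, plate up, latch still open (z of anvil in the frame of frame below 0.034 m and value of joint plate below 0.0012 m and horizontal distance between anvil and frame below 0.014 m and angle between anvil's own z axis and vertical below 0.04 rad and value of joint latch below 0.02 m), for 0.2 s.
2. with the anvil home, the latch is pushed fully in (z of anvil in the frame of frame below 0.034 m and value of joint plate below 0.0012 m and horizontal distance between anvil and frame below 0.014 m and angle between anvil's own z axis and vertical below 0.04 rad and value of joint latch above 0.055 m), for 0.2 s.
At the end, for the whole second after the job is handed in: The anvil rests in the pocket: its underside at most 34 mm above the table (at least 2 mm below the plate's top), level within 0.04 rad, within 14 mm of the frame's origin, plate up (within 1.2 mm); the latch is at 55 mm or more of its 60 mm; all at rest (all of step 2 and linear speed of anvil below 0.01 m/s); the robot touches nothing.
It fails at once if the anvil is pressed or shoved against the die bed with more than 30 N (contact force between anvil and frame above 30 N).
It fails at once if the small brass die is moved more than 15 mm (distance of brass_die from where it was at the start of the episode above 0.015 m).
It fails at once if the large black die is moved more than 15 mm (distance of dark_die from where it was at the start of the episode above 0.015 m).
It also fails if it takes over 67 s, if anything falls off the work surface, if the arm or the gripper's body presses on something with over 40 N, if the wrist force passes 120 N, or if a joint passes its speed limit or range.

## Working session

There is one attempt and no reset: what is moved stays moved. The work goes in short steps, Python scripts to look and compute and a tool call to move; the robot and the scene stay as the last step left them, time stands still between calls to the robot, and variables do not carry over. Pictures are saved under pics/ and viewed, and the job is handed in when it is done.

Besides the shell and the picture viewer there is one more tool, called after "Emit:" by a JSON object that holds its "op" and its "data", one argument or row to a line. apply_moves: Moves the arm, as the interface text tells. Its arguments: {"type":"object","properties":{"increments":{"type":"string"},"force":{"type":"number"}},"required":["increments"]}

```bash
ls; mkdir -p pics
python3 - <<'E'
from plant import sense, imaging
import cv2
for n in ("side","top"):
    cv2.imwrite(f"pics/{n}0.png",imaging.get_image(n)); print(n,imaging.camera_params(n))
print(sense())
E
```

```text
pics
side {'fov_y': 48.118525764858674, 'cx': 258.65264741139663, 'cy': 186.5160870490857, 'dist_coeffs': array([0.03399517, 0.        , 0.        , 0.        , 0.        ]), 'R': array([[ 0.90341115, -0.42876034, -0.00358557],
       [-0.32938498, -0.68862202, -0.64599168],
       [ 0.27450651,  0.58477713, -0.76333603]]), 't': array([-0.49116204,  0.30629905,  0.87078868])}
top {'fov_y': 42.51835846900532, 'cx': 254.86562887807563, 'cy': 188.78490218141212, 'dist_coeffs': array([0.00859638, 0.        , 0.        , 0.        , 0.        ]), 'R': array([[-0.04718594, -0.99887632,  0.00442551],
       [-0.97321511,  0.04497485, -0.22545425],
       [ 0.22500187, -0.01494525, -0.9742437 ]]), 't': array([0.10471706, 0.58618748, 0.93277899])}
{'clock': 0.1, 'qpos': array([ 6.40327854e+01,  2.02595609e+01,  9.36231525e+01, -1.08458133e-03,
        6.61889138e+01, -1.35215973e-01]), 'dq': array([ 0.00990002, -0.00327766, -0.12412428,  0.03765328, -0.08373788,
       -0.04895215]), 'joint_efforts': array([-5.85811540e-04, -5.94905376e+01, -3.34937131e+01,  6.98955590e-02,
        1.84482371e-02, -7.10986887e-05]), 'tcp_pos': array([0.27212495, 0.56216165, 0.21393983]), 'tool_rot': array([[ 9.00078901e-01, -5.31807643e-04,  4.35726622e-01],
       [-4.35726947e-01, -1.13150500e-03,  9.00078190e-01],
       [ 1.43583916e-05, -9.99999218e-01, -1.25016670e-03]]), 'wrist_force': array([-0.53146171,  0.23002584, -1.03810278]), 'moment': array([-0.02541265,  0.00149642, -0.03002293]), 'finger_gap': 0.091730072971928}
```

View pics/side0.png

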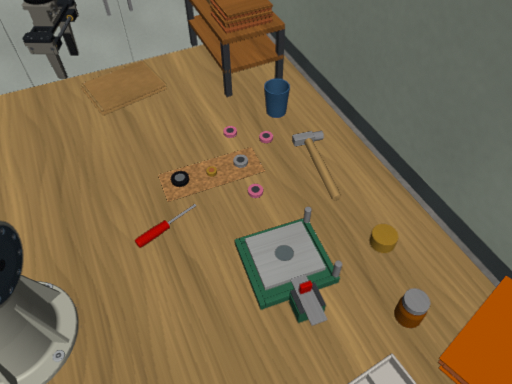

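View pics/top0.png

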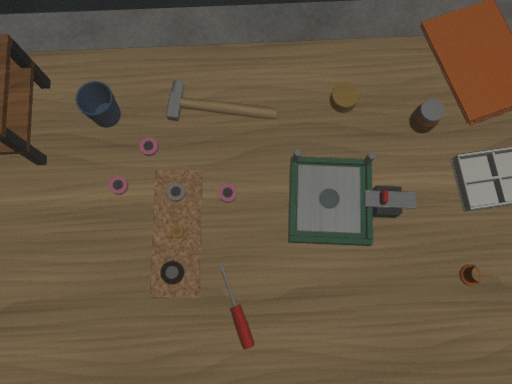

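The top view shows the mat with a grey steel disc at (176,191), brass at (178,231) and black at (172,272). Pink look-alikes are at (149,146), (118,185) and (228,192). The die bed is at (331,200) and the red post at (384,197). By the description, the anvil is the grey disc at (176,191), which is at (240,160) in the side view. I'll check that in a crop.

```bash
cat > h.py <<'E'
import numpy as np, cv2
from plant import sense, imaging
def cam(n):
    p=imaging.camera_params(n); f=192/np.tan(np.radians(p['fov_y']/2))
    return np.array([[f,0,p['cx']],[0,f,p['cy']],[0,0,1]]),p['dist_coeffs'],np.array(p['R']),np.array(p['t'])
def ray(n,uv,z):
    K,d,R,t=cam(n); q=cv2.undistortPoints(np.array([[uv]],float),K,d)[0,0]
    D=R.T@np.array([q[0],q[1],1]); C=-R.T@t
    return C+D*(z-C[2])/D[2]
def proj(n,X):
    K,d,R,t=cam(n); return cv2.projectPoints(np.array([X],float),cv2.Rodrigues(R)[0],t,K,d)[0][0,0]
E
python3 - <<'E'
from h import *
a=cv2.imread('pics/top0.png');b=cv2.imread('pics/side0.png')
c1=cv2.resize(a[165:215,150:215],None,fx=6,fy=6,interpolation=cv2.INTER_CUBIC)
c2=cv2.resize(b[135:185,210:275],None,fx=6,fy=6,interpolation=cv2.INTER_CUBIC)
cv2.imwrite('pics/crop_anvil.png',np.hstack([c1,c2]))
cv2.imwrite('pics/crop_bed.png',np.hstack([cv2.resize(a[145:255,280:425],None,fx=3,fy=3,interpolation=cv2.INTER_CUBIC),cv2.resize(b[200:330,230:350],(330,330),interpolation=cv2.INTER_CUBIC)]))
print(proj('top',[0.2721,.5622,.2139]),proj('top',[0.5,0,0]))
for n,uv in (('top',(176,191)),('side',(240,160))): print(n,ray(n,uv,.016))
E
```

```text
[-44.0737516  379.11106997] [293.17056086 235.80425508]
top [0.60506012 0.24422567 0.016     ]
side [0.60413131 0.24537354 0.016     ]
```

View pics/crop_anvil.png

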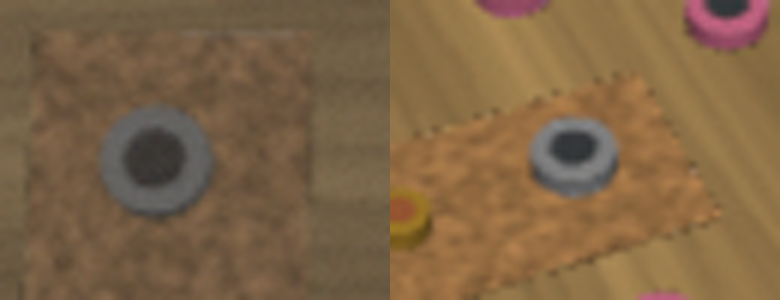

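View pics/crop_bed.png

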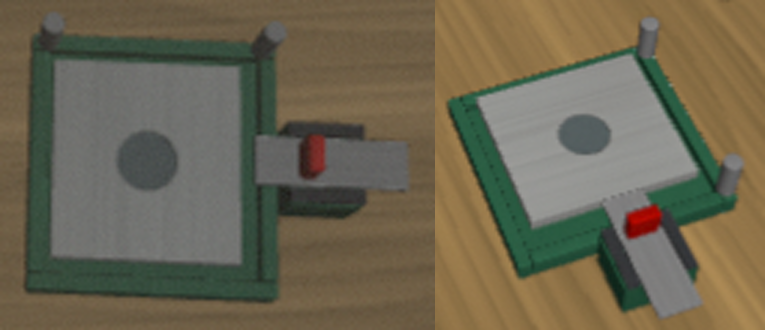

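The crop confirms it: a plain grey steel disc with a dark spot, and no pink. Next I measure the anvil, bed, pocket mark and post.

```bash
cat > m.py <<'E'
from h import *
def blob(mask,near,lo=30):
    n,l,s,c=cv2.connectedComponentsWithStats(mask.astype(np.uint8))
    k=[i for i in range(1,n) if s[i,4]>=lo]
    i=min(k,key=lambda i:np.hypot(*(c[i]-near)))
    return c[i],s[i],l==i
def ell(m):
    cs=max(cv2.findContours(cv2.morphologyEx(m.astype(np.uint8),cv2.MORPH_CLOSE,np.ones((3,3))),cv2.RETR_EXTERNAL,cv2.CHAIN_APPROX_NONE)[0],key=cv2.contourArea)
    return cv2.fitEllipse(cs)
E
python3 - <<'E'
from m import *
A={'top':cv2.imread('pics/top0.png'),'side':cv2.imread('pics/side0.png')}
g={'top':dict(an=(176,191),po=(329,199),fr=(331,200),la=(384,197)),'side':dict(an=(240,160),po=(285,253),fr=(287,260),la=(305,287))}
for n in A:
    hsv=cv2.cvtColor(A[n],cv2.COLOR_BGR2HSV); H,S,V=[hsv[...,i].astype(int) for i in range(3)]
    for k in ('an','po','la'):
        u,v=g[n][k]; print(n,k,hsv[v,u], hsv[v-8,u], hsv[v,u-8],hsv[v,u-25])
    # anvil: low saturation inside mat
    c,s,m=blob(S<75,g[n]['an']); e=ell(m); print('anvil',c,s,e,ray(n,e[0],.016 if n=='top' else .013))
    c,s,m=blob((H>55)&(H<100)&(S>90),g[n]['fr'],200); 
    hull=cv2.convexHull(np.argwhere(m)[:,::-1].astype(np.float32)); 
    print('frame',s,[ (p.round(1),ray(n,p,.024)[:2].round(4)) for p in cv2.approxPolyDP(hull,6,True)[:,0]])
    c,s,m=blob(((H<8)|(H>172))&(S>150),g[n]['la'],10); print('post',c,s)
    pv=V[g[n]['po'][1],g[n]['po'][0]]
    c,s,m=blob((abs(V-pv)<14)&(S<80),g[n]['po'],100); e=ell(m); print('pocket',s,e,ray(n,e[0],.036),ray(n,e[0],.032))
E
```

```text
top an [ 0 21 62] [17 18 98] [ 12  12 103] [ 19  97 124]
top po [75 13 79] [95 20 78] [90 29 79] [ 38   9 115]
top la [  2 163 111] [ 4 60 60] [ 30   5 100] [ 60  12 109]
anvil [175.64583333 191.37152778] [166 182  20  19 288] ((175.65554809570312, 191.354248046875), (18.03436851501465, 18.548978805541992), 80.32572174072266) [0.60432118 0.24496508 0.016     ]Traceback (most recent call last):
  File "<stdin>", line 10, in <module>
  File "m.py", line 5, in blob
    i=min(k,key=lambda i:np.hypot(*(c[i]-near)))
ValueError: min() iterable argument is empty
```

Run:
```python
from m import *
A={'top':cv2.imread('pics/top0.png'),'side':cv2.imread('pics/side0.png')}
g={'top':dict(an=(176,191),po=(329,199),fr=(331,200),la=(384,197)),'side':dict(an=(240,160),po=(285,253),fr=(287,260),la=(305,287))}
for n in A:
    hsv=cv2.cvtColor(A[n],cv2.COLOR_BGR2HSV); H,S,V=[hsv[...,i].astype(int) for i in range(3)]
    c,s,m=blob(S<75,g[n]['an']); e=ell(m); print('anvil',s,e,ray(n,e[0],.016 if n=='top' else .012))
    G=(H>50)&(H<95)&(S>60); G=cv2.morphologyEx(G.astype(np.uint8),cv2.MORPH_CLOSE,np.ones((3,3)))>0
    c,s,m=blob(G,g[n]['fr'],200); 
    hull=cv2.convexHull(np.argwhere(m)[:,::-1].astype(np.float32)); 
    print('frame',s,[ (p.round(1),ray(n,p,.024)[:2].round(4)) for p in cv2.approxPolyDP(hull,5,True)[:,0]])
    c,s,m=blob(((H<8)|(H>172))&(S>130),g[n]['la'],10); print('post',c,s)
    pv=V[g[n]['po'][1],g[n]['po'][0]]
    P=(abs(V-pv)<16)&(S<80); P=cv2.medianBlur(P.astype(np.uint8),3)
    c,s,m=blob(P,g[n]['po'],100); e=ell(m); print('pocket',s,e,ray(n,e[0],.036),ray(n,e[0],.032))
    W=(V>pv+20)&(S<60); W=cv2.medianBlur(W.astype(np.uint8),3); c,s,m=blob(W,g[n]['po'],800)
    hull=cv2.convexHull(np.argwhere(m)[:,::-1].astype(np.float32)); 
    print('plate',s,[ (p.round(1),ray(n,p,.036)[:2].round(4)) for p in cv2.approxPolyDP(hull,5,True)[:,0]])
```

```text
anvil [166 182  20  19 288] ((175.65554809570312, 191.354248046875), (18.03436851501465, 18.548978805541992), 80.32572174072266) [0.60432118 0.24496508 0.016     ]
frame [ 289  157   84   88 2267] [(array([370., 244.], dtype=float32), array([ 0.4726, -0.155 ])), (array([289., 240.], dtype=float32), array([0.4886, 0.0113])), (array([292., 160.], dtype=float32), array([ 0.6599, -0.0059])), (array([370., 165.], dtype=float32), array([ 0.6411, -0.1719]))]
post [384.76470588 195.89705882] [382 190   6  14  68]
pocket [319 189  20  19 314] ((328.6405944824219, 198.08714294433594), (18.676265716552734, 19.554927825927734), 104.2324447631836) [ 0.57059211 -0.07566752  0.036     ] [ 0.57140864 -0.07633592  0.032     ]
plate [ 297  165   63   68 3723] [(array([358., 232.], dtype=float32), array([ 0.497, -0.13 ])), (array([297., 228.], dtype=float32), array([ 0.511 , -0.0057])), (array([300., 165.], dtype=float32), array([ 0.6447, -0.021 ])), (array([359., 168.], dtype=float32), array([ 0.6324, -0.1449]))]
anvil [233 155  15  13 154] ((240.19825744628906, 160.639892578125), (12.11853313446045, 
[... 408 characters left out ...]
y([ 0.6586, -0.0057]))]
post [305.304 286.92 ] [299 281  14  13 125]
pocket [275 245  19  16 232] ((284.0244445800781, 252.54798889160156), (14.892241477966309, 17.956212997436523), 92.62045288085938) [ 0.57064235 -0.07492633  0.036     ] [ 0.57192782 -0.07282181  0.032     ]
plate [ 246  221   81  104 3692] [(array([325., 320.], dtype=float32), array([ 0.5722, -0.2469])), (array([312., 324.], dtype=float32), array([ 0.5448, -0.243 ])), (array([265., 287.], dtype=float32), array([ 0.496 , -0.1318])), (array([246., 238.], dtype=float32), array([ 0.5102, -0.0035])), (array([301., 222.], dtype=float32), array([ 0.6451, -0.0184])), (array([324., 264.], dtype=float32), array([ 0.6358, -0.1378]))]
```

The two views agree within about 1.5 mm:

| Item | Measurement |
|---|---|
| Anvil | (0.6045, 0.2455) |
| Frame centre | about (0.566, -0.082), yaw about -5.7° |
| Dark pocket circle and plate middle | about (0.571, -0.075) |

The pocket is therefore about (+4, +7) mm off the frame's origin, which is plausible. I'll move over the anvil with the jaws along the frame's x, across the die row.

Emit:
{"op": "apply_moves", "data": {
  "increments": "40 0 -13 0 0.12 0 -0.3; 85 0 -27 0 0.24 0 -0.3; 130 0 -42 0 0.37 0 -0.3; 175 10 -56 0 0.49 0 -0.3; 220 20 -70 0 0.61 0 -0.3; 265 30 -84 0 0.74 0 -0.3; 310 45 -98 0 0.86 0 -0.3; 350 60 -112 0 0.98 0 -0.3; 395 75 -126 0 1.1 0 -0.3; 437 90 -140 0 1.22 0 -0.3",
  "force": 60
}}

```text
clock: 1.1
tcp_pos: [0.6058, 0.2445, 0.1237]
tool_rot: [[-0.105, -0.0, 0.994], [-0.994, -0.0, -0.105], [0.0, -1.0, -0.0]]
wrist_force: [-0.1, -0.3, -0.6]
finger_gap: 0.06
```

Emit:
{"op": "apply_moves", "data": {
  "increments": "0 0 0 0 0 0 -0.3;0 0 0 0 0 0 -0.3;0 0 0 0 0 0 -0.3"
}}

```text
clock: 1.4
tcp_pos: [0.604, 0.2468, 0.1246]
tool_rot: [[-0.098, -0.001, 0.995], [-0.995, 0.0, -0.098], [-0.0, -1.0, -0.001]]
wrist_force: [-0.2, 0.7, 0.2]
finger_gap: 0.0599
```

Run:
```python
from m import *
s=sense(); print(s['clock'],s['tcp_pos'],s['tool_rot'].round(4),s['finger_gap'],s['wrist_force'],s['qpos'])
R=s['tool_rot']; print('to anvil tool mm',1000*R.T@(np.array([.6045,.2455,.0095])-s['tcp_pos']))
for n in('top','side'): cv2.imwrite(f'pics/{n}1.png',imaging.get_image(n))
```

```text
1.4 [0.60395039 0.24679513 0.1246317 ] [[-9.830e-02 -5.000e-04  9.952e-01]
 [-9.952e-01  1.000e-04 -9.830e-02]
 [-0.000e+00 -1.000e+00 -6.000e-04]] 0.05992791784595104 [-0.17864086  0.73048775  0.19555141] [2.20856102e+01 2.78174148e+01 9.43111616e+01 1.99145616e-02
 5.78984473e+01 2.77183681e+01]
to anvil tool mm [  1.23954332 115.13125902   0.73814415]
```

Emit:
{"op": "apply_moves", "data": {
  "increments": "1 20 1 0 0 0 -0.3;1 40 1 0 0 0 -0.3;1 60 1 0 0 0 -0.3;1 80 1 0 0 0 -0.3;1 95 1 0 0 0 -0.3;1 105 1 0 0 0 -0.3;1 112 1 0 0 0 -0.3;1 115 1 0 0 0 -0.3;1 115 1 0 0 0 -0.3"
}}

```text
clock: 2.4
tcp_pos: [0.6056, 0.2452, 0.0096]
tool_rot: [[-0.1, 0.0, 0.995], [-0.995, 0.0, -0.1], [-0.0, -1.0, 0.0]]
wrist_force: [0.3, -0.4, 0.2]
finger_gap: 0.0596
```

Run:
```python
from m import *
s=sense(); print(s['clock'],s['tcp_pos'],s['finger_gap'],s['wrist_force'])
a=imaging.get_image('top');b=imaging.get_image('side')
cv2.imwrite('pics/grasp2.png',np.hstack([cv2.resize(a[150:250,120:240],None,fx=3,fy=3,interpolation=cv2.INTER_CUBIC),cv2.resize(b[110:210,180:300],None,fx=3,fy=3,interpolation=cv2.INTER_CUBIC)]))
```

```text
2.4 [0.60560307 0.24516195 0.00964935] 0.059623161611216106 [ 0.25143971 -0.4038659   0.15593506]
```

View pics/grasp2.png

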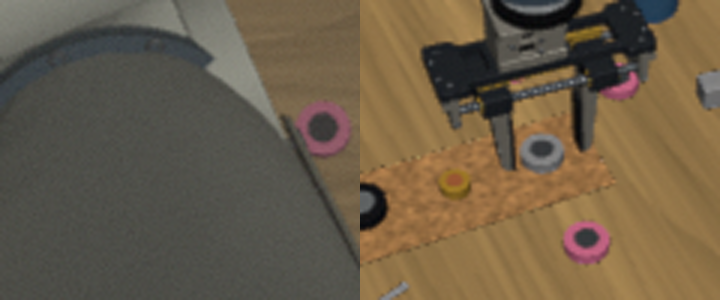

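The side view (anvil at about (240,160), crop (541,152)) shows the fingers on either side of the anvil and clear of brass. I'll close now.

Emit:
{"op": "apply_moves", "data": {
  "increments": "0 0 0 0 0 0 1;0 0 0 0 0 0 1;0 0 0 0 0 0 1;0 0 0 0 0 0 1;0 0 0 0 0 0 1;0 0 0 0 0 0 1",
  "force": 60
}}

```text
clock: 3.1
tcp_pos: [0.6055, 0.2451, 0.0099]
tool_rot: [[-0.1, -0.0, 0.995], [-0.995, 0.0, -0.1], [-0.0, -1.0, -0.0]]
wrist_force: [-1.6, -0.7, 5.6]
finger_gap: 0.038
```

Emit:
{"op": "apply_moves", "data": {
  "increments": "0 -10 0 0 0 0 1;0 -30 0 0 0 0 1;0 -55 0 0 0 0 1;0 -80 0 0 0 0 1;0 -80 0 0 0 0 1;0 -80 0 0 0 0 1"
}}

```text
clock: 3.7
tcp_pos: [0.6058, 0.2451, 0.0899]
tool_rot: [[-0.1, 0.001, 0.995], [-0.995, 0.0, -0.1], [-0.001, -1.0, 0.001]]
wrist_force: [-0.5, 0.3, -0.9]
finger_gap: 0.0377
```

Run:
```python
from m import *
s=sense(); print(s['clock'],s['tcp_pos'],s['finger_gap'],s['wrist_force'],s['tool_rot'].round(4))
b=imaging.get_image('side')
cv2.imwrite('pics/lift3.png',cv2.resize(b[80:210,160:320],None,fx=4,fy=4,interpolation=cv2.INTER_CUBIC))
print(1000*s['tool_rot'].T@(np.array([.571,-.0752,.06])-s['tcp_pos']))
```

```text
3.7 [0.60582227 0.24512627 0.08992695] 0.03765834489416923 [-0.51706256  0.31726057 -0.8884188 ] [[-9.98e-02  1.10e-03  9.95e-01]
 [-9.95e-01  4.00e-04 -9.98e-02]
 [-5.00e-04 -1.00e+00  1.10e-03]]
[322.21765318  29.75939983  -2.70106042]
```

View pics/lift3.png

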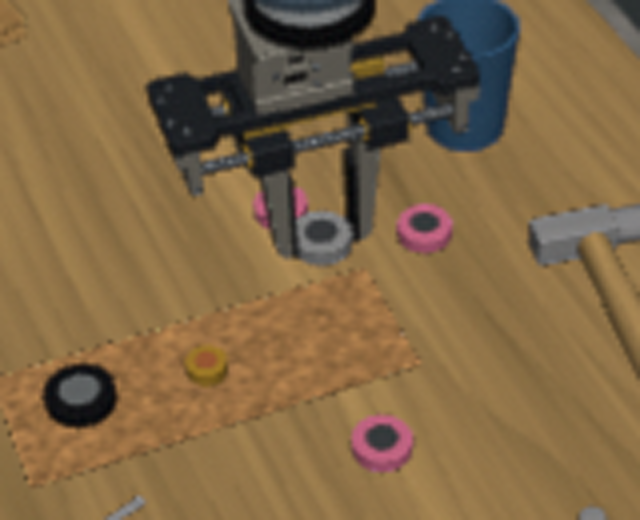

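The anvil is lifted and looks level, but the gap reads 37.7 mm against the 40 mm diameter, so the disc may sit off the pad centres. I'll measure where it is in hand.

Run:
```python
from m import *
b=imaging.get_image('side'); hsv=cv2.cvtColor(b,cv2.COLOR_BGR2HSV)
p=b[118:158,220:262]; cv2.imwrite('pics/hand4.png',cv2.resize(p,None,fx=14,fy=14,interpolation=cv2.INTER_NEAREST))
T=sense()['tcp_pos']
for dz in (-.0055,.0065): 
    print(dz,proj('side',T+[0,0,dz]))
g=cv2.cvtColor(b,cv2.COLOR_BGR2GRAY)
m=np.zeros(g.shape,bool); m[130:147,232:249]=1
c,s,mm=blob((g<85)&m,(240,138),8); print(c,s, ray('side',c,T[2]+.0065)-T, ray('side',c,T[2]+.0065))
```

```text
-0.0055 [239.38220455 142.20377413]
0.0065 [239.20496314 138.82297025]
[239.5        137.72222222] [236 135   8   6  36] [0.00233837 0.00342864 0.0065    ] [0.60712606 0.24815003 0.09493952]
```

View pics/hand4.png

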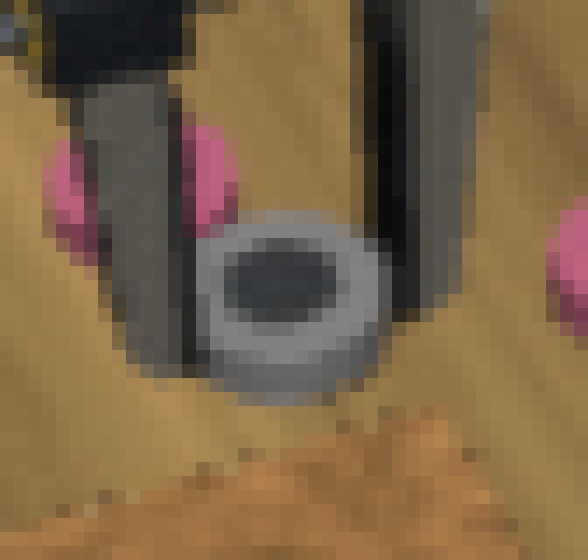

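The disc is level and within about 3 mm of the TCP, and the pads compress at 60 N, so this grasp is fine. I'll carry it over the bed.

Emit:
{"op": "apply_moves", "data": {
  "increments": "20 0 0 0 0 0 1;50 0 0 0 0 0 1;90 0 0 0 0 0 1;130 0 -1 0 0 0 1;170 0 -2 0 0 0 1;210 0 -3 0 0 0 1;250 0 -3 0 0 0 1;285 0 -3 0 0 0 1;310 0 -3 0 0 0 1;322 0 -3 0 0 0 1"
}}

```text
clock: 4.8
tcp_pos: [0.5689, -0.0776, 0.0887]
tool_rot: [[-0.102, -0.002, 0.995], [-0.995, -0.0, -0.102], [0.0, -1.0, -0.002]]
wrist_force: [0.0, 0.3, -1.1]
finger_gap: 0.0377
```

Emit:
{"op": "apply_moves", "data": {
  "increments": "0 10 0 0 0 0 1;0 20 0 0 0 0 1;0 30 0 0 0 0 1;0 38 0 0 0 0 1;0 38 0 0 0 0 1;0 38 0 0 0 0 1"
}}

```text
clock: 5.4
tcp_pos: [0.5704, -0.0745, 0.0512]
tool_rot: [[-0.099, -0.001, 0.995], [-0.995, 0.0, -0.099], [-0.0, -1.0, -0.001]]
wrist_force: [0.1, -0.7, -1.2]
finger_gap: 0.0377
```

Run:
```python
from m import *
s=sense(); print(s['clock'],s['tcp_pos'],s['finger_gap'],s['wrist_force'],s['tool_rot'].round(4))
b=imaging.get_image('side')
cv2.imwrite('pics/over5.png',cv2.resize(b[200:320,220:350],None,fx=5,fy=5,interpolation=cv2.INTER_NEAREST))
print(proj('side',s['tcp_pos']+[0,0,.0065]),proj('side',[.5706,-.0750,.036]))
```

```text
5.4 [ 0.5703565  -0.07447094  0.05124038] 0.03769048639435092 [ 0.10392649 -0.73535429 -1.15131583] [[-9.900e-02 -6.000e-04  9.951e-01]
 [-9.951e-01  1.000e-04 -9.900e-02]
 [-0.000e+00 -1.000e+00 -7.000e-04]]
[284.22085806 247.16011487] [284.02291328 252.58093864]
```

View pics/over5.png

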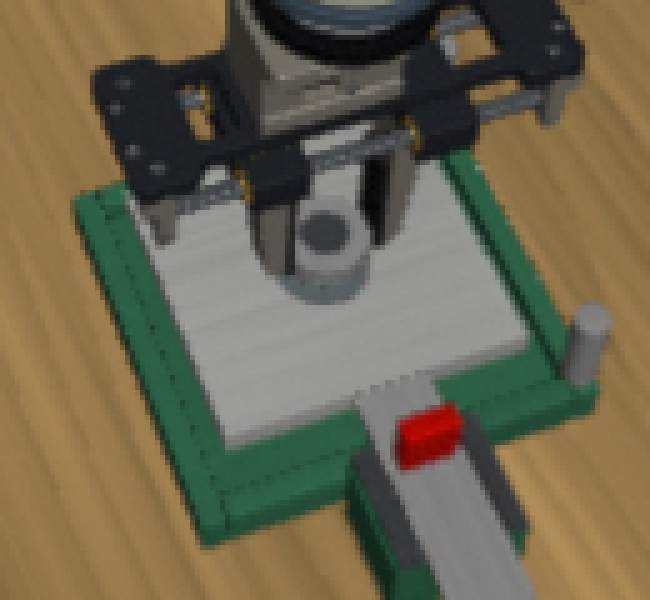

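The spot in the side view is at (284.6,246.4). That is within 1 px of the predicted position, directly above the dark pocket circle. I'll lower it and feel for contact.

Emit:
{"op": "apply_moves", "data": {
  "increments": "0 3 0 0 0 0 1;0 5 0 0 0 0 1;0 7 0 0 0 0 1;0 8 0 0 0 0 1;0 8 0 0 0 0 1"
}}

```text
clock: 5.95
tcp_pos: [0.5703, -0.0751, 0.0435]
tool_rot: [[-0.1, -0.0, 0.995], [-0.995, 0.0, -0.1], [-0.0, -1.0, -0.0]]
wrist_force: [0.1, 0.5, -2.3]
finger_gap: 0.0378
```

Emit:
{"op": "apply_moves", "data": {
  "increments": "0 1 0 0 0 0 1;0 1.5 0 0 0 0 1;0 1.5 0 0 0 0 1"
}}

```text
clock: 6.25
tcp_pos: [0.5704, -0.075, 0.042]
tool_rot: [[-0.1, -0.0, 0.995], [-0.995, -0.0, -0.1], [0.0, -1.0, -0.0]]
wrist_force: [0.1, 0.1, -1.5]
finger_gap: 0.0373
```

Emit:
{"op": "apply_moves", "data": {
  "increments": "0 1 0 0 0 0 1;0 1.5 0 0 0 0 1;0 1.5 0 0 0 0 1"
}}

```text
clock: 6.55
tcp_pos: [0.5705, -0.0751, 0.0407]
tool_rot: [[-0.1, 0.0, 0.995], [-0.995, -0.0, -0.1], [0.0, -1.0, 0.0]]
wrist_force: [-1.0, -0.2, 1.7]
finger_gap: 0.0375
```

Emit:
{"op": "apply_moves", "data": {
  "increments": "0 1 0 0 0 0 1;0 1 0 0 0 0 1;0 1 0 0 0 0 1"
}}

```text
clock: 6.85
tcp_pos: [0.5705, -0.0751, 0.0397]
tool_rot: [[-0.1, 0.0, 0.995], [-0.995, -0.0, -0.1], [0.0, -1.0, 0.0]]
wrist_force: [-0.6, -0.3, 1.8]
finger_gap: 0.0377
```

Contact came at TCP z≈0.0415, which is the plate's surface. I'll add a little press and then search in small steps.

Emit:
{"op": "apply_moves", "data": {
  "increments": "0 1 0 0 0 0 1;0 1 0 0 0 0 1"
}}

```text
clock: 7.05
tcp_pos: [0.5705, -0.0751, 0.0386]
tool_rot: [[-0.1, 0.0, 0.995], [-0.995, -0.0, -0.1], [0.0, -1.0, 0.0]]
wrist_force: [-0.7, -1.4, 3.8]
finger_gap: 0.0377
```

Emit:
{"op": "apply_moves", "data": {
  "increments": "0 0 0.5 0 0 0 1;0 0 1 0 0 0 1"
}}

```text
clock: 7.25
tcp_pos: [0.5707, -0.0751, 0.0384]
tool_rot: [[-0.1, -0.001, 0.995], [-0.995, 0.0, -0.1], [0.0, -1.0, -0.001]]
wrist_force: [-2.9, -0.6, 3.8]
finger_gap: 0.0373
```

Emit:
{"op": "apply_moves", "data": {
  "increments": "0.5 0 0 0 0 0 1;1 0 0 0 0 0 1"
}}

```text
clock: 7.45
tcp_pos: [0.5709, -0.0756, 0.0384]
tool_rot: [[-0.1, -0.001, 0.995], [-0.995, 0.001, -0.1], [-0.001, -1.0, -0.001]]
wrist_force: [-3.1, 4.0, 3.4]
finger_gap: 0.0376
```

Emit:
{"op": "apply_moves", "data": {
  "increments": "0 0 -0.5 0 0 0 1;0 0 -1 0 0 0 1"
}}

```text
clock: 7.65
tcp_pos: [0.5708, -0.0757, 0.0387]
tool_rot: [[-0.1, 0.001, 0.995], [-0.995, 0.0, -0.1], [-0.0, -1.0, 0.001]]
wrist_force: [-0.4, 4.5, 3.3]
finger_gap: 0.038
```

Emit:
{"op": "apply_moves", "data": {
  "increments": "-0.5 0 0 0 0 0 1;-1 0 0 0 0 0 1;-1 0 0 0 0 0 1"
}}

```text
clock: 7.95
tcp_pos: [0.5708, -0.0754, 0.0387]
tool_rot: [[-0.1, 0.001, 0.995], [-0.995, -0.001, -0.1], [0.0, -1.0, 0.001]]
wrist_force: [-0.5, 0.5, 3.8]
finger_gap: 0.0378
```

Emit:
{"op": "apply_moves", "data": {
  "increments": "-0.5 0 0 0 0 0 1;-1 0 0 0 0 0 1;-1 0 0 0 0 0 1"
}}

```text
clock: 8.25
tcp_pos: [0.5708, -0.0745, 0.0387]
tool_rot: [[-0.1, 0.001, 0.995], [-0.995, -0.001, -0.1], [0.001, -1.0, 0.001]]
wrist_force: [0.5, -2.7, 3.7]
finger_gap: 0.0378
```

Emit:
{"op": "apply_moves", "data": {
  "increments": "-0.5 0 0 0 0 0 1;-1 0 0 0 0 0 1;-1 0 0 0 0 0 1"
}}

```text
clock: 8.55
tcp_pos: [0.5708, -0.0731, 0.0387]
tool_rot: [[-0.1, 0.0, 0.995], [-0.995, -0.0, -0.1], [0.0, -1.0, 0.0]]
wrist_force: [-0.5, -3.0, 4.5]
finger_gap: 0.0377
```

Sliding friction is clear, about 3 N, and the arm is compliant at about 5 N/mm. The pictures suggest the disc sits about 2 mm to +y of the TCP, so I'll sweep towards −y.

Emit:
{"op": "apply_moves", "data": {
  "increments": "0.8 0 0 0 0 0 1;1.6 0 0 0 0 0 1;2.4 0 0 0 0 0 1;2.4 0 0 0 0 0 1"
}}

```text
clock: 8.95
tcp_pos: [0.5701, -0.0752, 0.0385]
tool_rot: [[-0.1, -0.0, 0.995], [-0.995, 0.0, -0.1], [-0.0, -1.0, -0.0]]
wrist_force: [-0.2, 1.6, 3.1]
finger_gap: 0.0377
```

Emit:
{"op": "apply_moves", "data": {
  "increments": "0.6 0 0 0 0 0 1;1.2 0 0 0 0 0 1;1.8 0 0 0 0 0 1;1.8 0 0 0 0 0 1"
}}

```text
clock: 9.35
tcp_pos: [0.5696, -0.0769, 0.0382]
tool_rot: [[-0.1, -0.001, 0.995], [-0.995, 0.001, -0.1], [-0.001, -1.0, -0.001]]
wrist_force: [-1.2, 4.1, -1.3]
finger_gap: 0.0377
```

Emit:
{"op": "apply_moves", "data": {
  "increments": "0.5 0 0 0 0 0 1;1 0 0 0 0 0 1;1.5 0 0 0 0 0 1;1.5 0 0 0 0 0 1"
}}

```text
clock: 9.75
tcp_pos: [0.5695, -0.0773, 0.0384]
tool_rot: [[-0.1, -0.001, 0.995], [-0.995, 0.002, -0.1], [-0.002, -1.0, -0.001]]
wrist_force: [-0.6, 11.2, -0.4]
finger_gap: 0.0378
```

Emit:
{"op": "apply_moves", "data": {
  "increments": "0.5 0 0 0 0 0 1;1 0 0 0 0 0 1;1.5 0 0 0 0 0 1;1.5 0 0 0 0 0 1"
}}

```text
clock: 10.15
tcp_pos: [0.5695, -0.0777, 0.0384]
tool_rot: [[-0.101, -0.001, 0.995], [-0.995, 0.004, -0.101], [-0.003, -1.0, -0.001]]
wrist_force: [-0.6, 17.3, -0.1]
finger_gap: 0.0375
```

The push vanished at y≈−0.077 and then the pocket wall resisted sideways, so the anvil has dropped in. I'll back off the side load, then lower to the floor.

Emit:
{"op": "apply_moves", "data": {
  "increments": "-1.5 0 0 0 0 0 1;-3 0 0 0 0 0 1;-3.3 0 0 0 0 0 1;-3.3 0 0 0 0 0 1"
}}

```text
clock: 10.55
tcp_pos: [0.5697, -0.0768, 0.0384]
tool_rot: [[-0.1, -0.001, 0.995], [-0.995, 0.0, -0.1], [-0.0, -1.0, -0.001]]
wrist_force: [-1.2, 3.1, -1.3]
finger_gap: 0.0377
```

Emit:
{"op": "apply_moves", "data": {
  "increments": "0 0.5 0 0 0 0 1;0 0.5 0 0 0 0 1"
}}

```text
clock: 10.75
tcp_pos: [0.5697, -0.0768, 0.038]
tool_rot: [[-0.1, -0.001, 0.995], [-0.995, 0.0, -0.1], [-0.0, -1.0, -0.001]]
wrist_force: [-2.6, 4.9, 0.9]
finger_gap: 0.0378
```

Emit:
{"op": "apply_moves", "data": {
  "increments": "0 0.5 0 0 0 0 1;0 0.5 0 0 0 0 1"
}}

```text
clock: 10.95
tcp_pos: [0.5697, -0.0768, 0.0375]
tool_rot: [[-0.1, -0.001, 0.995], [-0.995, 0.0, -0.1], [-0.0, -1.0, -0.001]]
wrist_force: [-3.2, 4.1, 1.2]
finger_gap: 0.0377
```

The anvil's underside is at the pocket floor, about 0.032. I'll relieve the side load and release.

Emit:
{"op": "apply_moves", "data": {
  "increments": "-0.8 -0.2 -0.5 0 0 0 1;-0.8 -0.2 -0.5 0 0 0 1"
}}

```text
clock: 11.15
tcp_pos: [0.5698, -0.0765, 0.0379]
tool_rot: [[-0.1, 0.0, 0.995], [-0.995, -0.001, -0.1], [0.001, -1.0, 0.0]]
wrist_force: [-2.0, 0.2, 0.1]
finger_gap: 0.0377
```

Emit:
{"op": "apply_moves", "data": {
  "increments": "0 0 0 0 0 0 0.1;0 0 0 0 0 0 -0.1;0 0 0 0 0 0 -0.2;0 0 0 0 0 0 -0.2;0 0 0 0 0 0 -0.2"
}}

```text
clock: 11.65
tcp_pos: [0.57, -0.0761, 0.0379]
tool_rot: [[-0.1, 0.0, 0.995], [-0.995, -0.0, -0.1], [0.0, -1.0, 0.0]]
wrist_force: [-0.1, 0.3, -0.4]
finger_gap: 0.0548
```

Emit:
{"op": "apply_moves", "data": {
  "increments": "0 -10 0 0 0 0 -0.2;0 -30 0 0 0 0 -0.2;0 -60 0 0 0 0 -0.2;0 -90 0 0 0 0 -0.2;40 -110 0 0 0 0 -0.2;80 -110 0 0 0 0 -0.2;120 -110 0 0 0 0 -0.2;150 -110 0 0 0 0 -0.2;150 -110 0 0 0 0 -0.2"
}}

```text
clock: 12.55
tcp_pos: [0.5546, -0.2287, 0.1487]
tool_rot: [[-0.103, 0.001, 0.995], [-0.995, -0.001, -0.103], [0.001, -1.0, 0.001]]
wrist_force: [0.2, 0.8, 0.3]
finger_gap: 0.0553
```

Run:
```python
from m import *
s=sense(); print(s['clock'],s['tcp_pos'],s['finger_gap'],s['wrist_force'])
a=imaging.get_image('top');b=imaging.get_image('side')
cv2.imwrite('pics/side6.png',b);cv2.imwrite('pics/top6.png',a)
cv2.imwrite('pics/seat6.png',np.hstack([cv2.resize(b[200:330,225:345],(480,520),interpolation=cv2.INTER_CUBIC),cv2.resize(a[150:250,285:345],(312,520),interpolation=cv2.INTER_CUBIC)]))
```

```text
12.55 [ 0.55463023 -0.22867474  0.14872326] 0.05527212519251509 [0.23960435 0.76480793 0.27833675]
```

View pics/seat6.png

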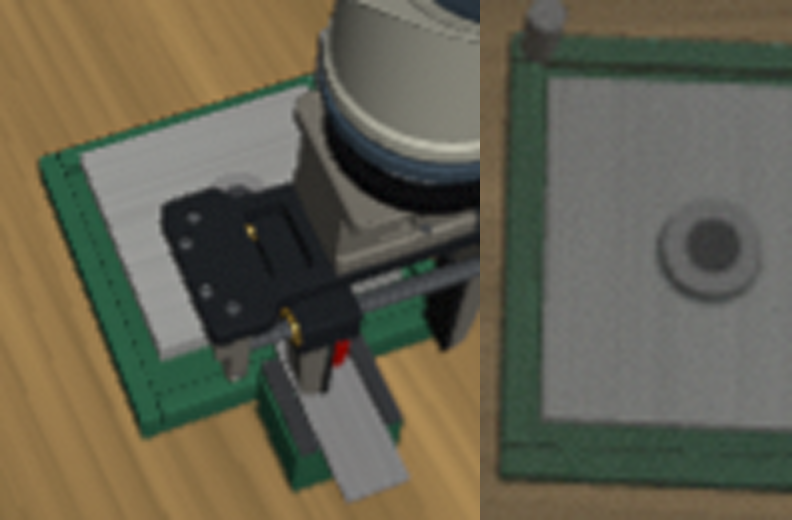

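The top view shows the anvil (spot at about (329,197)) in the pocket area. The arm hides it in the side view, so I'll back off to check the height and close the fingers meanwhile.

Emit:
{"op": "apply_moves", "data": {
  "increments": "20 -15 -30 0 0 0 0.2;40 -30 -70 0 0 0 0.6;50 -50 -110 0 0 0 1;50 -70 -140 0 0 0 1;50 -80 -150 0 0 0 1;50 -80 -150 0 0 0 1",
  "force": 30
}}

```text
clock: 13.25
tcp_pos: [0.401, -0.2597, 0.2295]
tool_rot: [[-0.1, 0.003, 0.995], [-0.995, -0.001, -0.1], [0.001, -1.0, 0.003]]
wrist_force: [-0.1, -0.5, -0.6]
finger_gap: 0.0096
```

Run:
```python
from m import *
s=sense(); print(s['clock'],s['tcp_pos'],s['finger_gap'])
a=imaging.get_image('top');b=imaging.get_image('side')
cv2.imwrite('pics/side7.png',b)
cv2.imwrite('pics/seat7.png',np.hstack([cv2.resize(b[200:330,225:345],(480,520),interpolation=cv2.INTER_CUBIC),cv2.resize(a[150:250,285:345],(312,520),interpolation=cv2.INTER_CUBIC)]))
sp={}
for n,im,w in(('top',a,(329,197)),('side',b,(285,250))):
    g=cv2.cvtColor(im,cv2.COLOR_BGR2GRAY); m=np.zeros(g.shape,bool); m[w[1]-7:w[1]+8,w[0]-8:w[0]+9]=1
    print(n,np.round([g[m].min(),np.median(g[m])]))
    t=(int(g[m].min())+int(np.median(g[m])))//2
    c,st,_=blob((g<t)&m,w,6); print(c,st,ray(n,c,.044)); sp[n]=c
    hsv=cv2.cvtColor(im,cv2.COLOR_BGR2HSV);H,S=hsv[...,0],hsv[...,1]
    c,st,_=blob(((H<8)|(H>172))&(S>130),(384,197) if n=='top' else (305,287),8); print('post',c,st,ray(n,c,.075))
P=[];x=[]
for n in sp:
    K,d,R,t=cam(n); P.append(np.c_[R,t]); x.append(cv2.undistortPoints(sp[n].reshape(1,1,2),K,d).reshape(2,1))
X=cv2.triangulatePoints(P[0],P[1],x[0],x[1]); print('triang',(X[:3]/X[3]).ravel())
```

```text
13.25 [ 0.40101669 -0.25973616  0.22946807] 0.009608272978953876
top [52. 94.]
[329.3974359  196.79487179] [325 192  10  10  78] [ 0.5716077  -0.07611376  0.044     ]
post [384.65714286 195.65714286] [382 190   6  13  70] [ 0.56240925 -0.18164251  0.075     ]
side [20. 33.]
[285.75 256.75] [283 256   6   2   8] [ 0.56654728 -0.09017385  0.044     ]
post [302.71428571 291.85714286] [300 291   7   3  14] [ 0.54974761 -0.19111094  0.075     ]
triang [ 0.57464603 -0.07941738  0.02290508]
```

View pics/seat7.png

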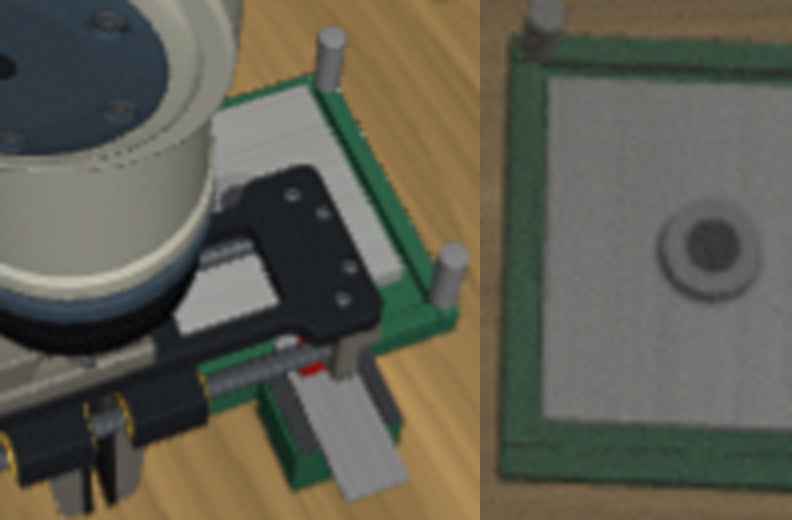

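The arm still hides the anvil in the side view. I'll swing to the far −y side for one clear look.

Emit:
{"op": "apply_moves", "data": {
  "increments": "25 0 30 0 0 0 1;60 0 70 0 0 0 1;100 0 110 0 0 0 1;140 0 150 0 0 0 1;140 0 190 0 0 0 1;140 0 230 0 0 0 1;140 0 230 0 0 0 1"
}}

```text
clock: 14.05
tcp_pos: [0.621, -0.4217, 0.2239]
tool_rot: [[-0.097, -0.0, 0.995], [-0.995, 0.002, -0.097], [-0.002, -1.0, -0.0]]
wrist_force: [-0.2, -0.0, -0.2]
finger_gap: 0.0003
```

Run:
```python
from m import *
s=sense(); print(s['clock'],s['tcp_pos'],s['finger_gap'])
K,d,R,t=cam('side'); print('cam',-R.T@t)
b=imaging.get_image('side'); cv2.imwrite('pics/side8.png',b)
cv2.imwrite('pics/seat8.png',cv2.resize(b[200:330,225:345],(480,520),interpolation=cv2.INTER_CUBIC))
```

```text
14.05 [ 0.62095272 -0.42166605  0.22388024] 0.00030897324587938
cam [ 0.3055744  -0.50888383  0.86080991]
```

View pics/seat8.png

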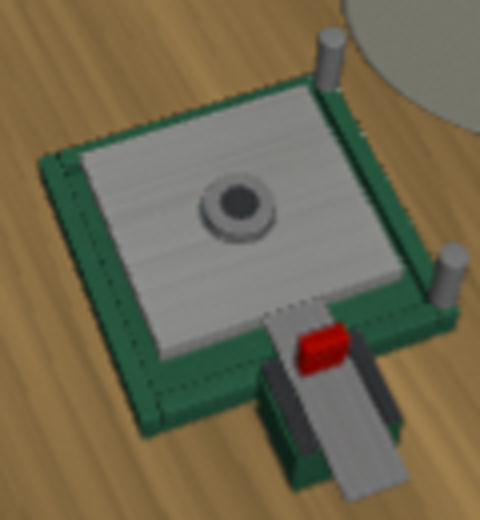

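Run:
```python
from m import *
b=cv2.imread('pics/side8.png'); g=cv2.cvtColor(b,cv2.COLOR_BGR2GRAY)
m=np.zeros(g.shape,bool); m[243:258,277:293]=1
c,st,_=blob((g<95)&m,(285,250),6); print(c,st,g[250,285])
hsv=cv2.cvtColor(b,cv2.COLOR_BGR2HSV);H,S=hsv[...,0],hsv[...,1]
pc,ps,_=blob(((H<8)|(H>172))&(S>130),(305,287),8); print('post',pc,ps,ray('side',pc,.070))
P=[];X=[]
for n,uv in(('top',(329.4,196.8)),('side',c)):
    K,d,R,t=cam(n); P.append(np.c_[R,t]); X.append(cv2.undistortPoints(np.array(uv,float).reshape(1,1,2),K,d).reshape(2,1)); print(ray(n,uv,.044),ray(n,uv,.048))
x=cv2.triangulatePoints(P[0],P[1],X[0],X[1]); print('spot',(x[:3]/x[3]).ravel())
s=sense();F=np.array([.556,-.1815]) ; ey=np.array([.0995,.995])
q=F-ey*.033; print('target xy',q,'tool mm',1000*s['tool_rot'].T@(np.r_[q,.150]-s['tcp_pos']))
```

```text
[284.36986301 250.12328767] [280 246  10   9  73] 50
post [305.304 286.92 ] [299 281  14  13 125] [ 0.56123912 -0.18194705  0.07      ]
[ 0.57159665 -0.07611817  0.044     ] [ 0.57076953 -0.0754426   0.048     ]
[ 0.57163485 -0.07396416  0.044     ] [ 0.57033192 -0.076094    0.048     ]
spot [ 0.57081462 -0.07557709  0.04701688]
target xy [ 0.5527165 -0.214335 ] tool mm [-199.4680641    74.626626    -85.43963541]
```

The triangulated spot height of 47 ± 3 mm doesn't settle seated (44) against unseated (48). I'll tap the anvil's top lightly with the closed fingertips to find its height by touch.

Emit:
{"op": "apply_moves", "data": {
  "increments": "-40 0 -10 0 0 0 1;-80 0 -20 0 0 0 1;-120 0 -30 0 0 0 1;-160 0 -40 0 0 0 1;-200 20 -50 0 0 0 1;-240 40 -60 0 0 0 1;-280 60 -70 0 0 0 1;-320 85 -80 0 0 0 1;-339 110 -84 0 0 0 1;-339 140 -84 0 0 0 1"
}}

```text
clock: 15.1
tcp_pos: [0.5649, -0.0736, 0.0868]
tool_rot: [[-0.097, -0.0, 0.995], [-0.995, 0.0, -0.097], [-0.0, -1.0, -0.0]]
wrist_force: [0.3, 0.0, -0.5]
finger_gap: 0.0004
```

Emit:
{"op": "apply_moves", "data": {
  "increments": "0 10 0 0 0 0 1;0 20 0 0 0 0 1;0 28 0 0 0 0 1;0 31 0 0 0 0 1;0 31 0 0 0 0 1;0 31 0 0 0 0 1"
}}

```text
clock: 15.7
tcp_pos: [0.5662, -0.077, 0.0574]
tool_rot: [[-0.1, 0.001, 0.995], [-0.995, -0.0, -0.1], [0.0, -1.0, 0.001]]
wrist_force: [-0.3, -0.0, -0.0]
finger_gap: 0.0003
```

Emit:
{"op": "apply_moves", "data": {
  "increments": "0 4 4 0 0 0 1;0 8 4 0 0 0 1;0 8 4 0 0 0 1"
}}

```text
clock: 16.0
tcp_pos: [0.5695, -0.0771, 0.0483]
tool_rot: [[-0.1, -0.001, 0.995], [-0.995, 0.0, -0.1], [0.0, -1.0, -0.001]]
wrist_force: [0.4, -0.6, 0.8]
finger_gap: 0.0003
```

Emit:
{"op": "apply_moves", "data": {
  "increments": "0 1 0 0 0 0 1;0 2 0 0 0 0 1;0 2 0 0 0 0 1"
}}

```text
clock: 16.3
tcp_pos: [0.5696, -0.077, 0.0467]
tool_rot: [[-0.1, -0.0, 0.995], [-0.995, 0.0, -0.1], [-0.0, -1.0, -0.0]]
wrist_force: [-0.6, 0.0, -0.1]
finger_gap: 0.0005
```

Emit:
{"op": "apply_moves", "data": {
  "increments": "0 1 0 0 0 0 1;0 1.5 0 0 0 0 1;0 1.5 0 0 0 0 1"
}}

```text
clock: 16.6
tcp_pos: [0.5697, -0.0771, 0.0453]
tool_rot: [[-0.1, -0.0, 0.995], [-0.995, -0.0, -0.1], [0.0, -1.0, -0.0]]
wrist_force: [0.6, 0.6, -0.0]
finger_gap: 0.0004
```

Emit:
{"op": "apply_moves", "data": {
  "increments": "0 1 0 0 0 0 1;0 1.2 0 0 0 0 1;0 1.2 0 0 0 0 1"
}}

```text
clock: 16.9
tcp_pos: [0.5698, -0.0771, 0.0441]
tool_rot: [[-0.1, 0.0, 0.995], [-0.995, -0.0, -0.1], [0.0, -1.0, 0.0]]
wrist_force: [-0.4, 1.6, 1.3]
finger_gap: 0.0004
```

There was no contact at 46.7 or 45.3 mm, and first touch at about 44 mm, so the anvil is fully home. Next I go up and behind the latch post.

Emit:
{"op": "apply_moves", "data": {
  "increments": "0 -20 0 0 0 0 1;0 -50 0 0 0 0 1;0 -80 0 0 0 0 1;20 -90 0 0 0 0 1;50 -90 0 0 0 0 1;85 -90 0 0 0 0 1;120 -90 0 0 0 0 1;141 -90 1 0 0 0 1;141 -90 1 0 0 0 1;141 -90 1 0 0 0 1"
}}

```text
clock: 17.9
tcp_pos: [0.5564, -0.2173, 0.1339]
tool_rot: [[-0.101, -0.0, 0.995], [-0.995, 0.0, -0.101], [-0.0, -1.0, -0.0]]
wrist_force: [0.2, 0.2, -0.2]
finger_gap: 0.0002
```

Emit:
{"op": "apply_moves", "data": {
  "increments": "0 15 0 0 0 0 1;0 35 0 0 0 0 1;0 52 0 0 0 0 1;0 65 0 0 0 0 1;0 71 0 0 0 0 1;0 71 0 0 0 0 1;0 71 0 0 0 0 1"
}}

```text
clock: 18.6
tcp_pos: [0.557, -0.2173, 0.0634]
tool_rot: [[-0.1, 0.0, 0.995], [-0.995, -0.0, -0.1], [0.0, -1.0, 0.0]]
wrist_force: [0.5, 0.4, 0.6]
finger_gap: 0.0004
```

Run:
```python
from m import *
s=sense(); print(s['clock'],s['tcp_pos'],s['finger_gap'],s['wrist_force'])
b=imaging.get_image('side'); a=imaging.get_image('top')
cv2.imwrite('pics/push9.png',np.hstack([cv2.resize(b[200:330,225:345],(480,520),interpolation=cv2.INTER_CUBIC),cv2.resize(a[150:250,360:420],(312,520),interpolation=cv2.INTER_CUBIC)]))
```

```text
18.6 [ 0.55696119 -0.21732704  0.06335783] 0.00036893968059107556 [0.52487506 0.39762871 0.61153803]
```

View pics/push9.png

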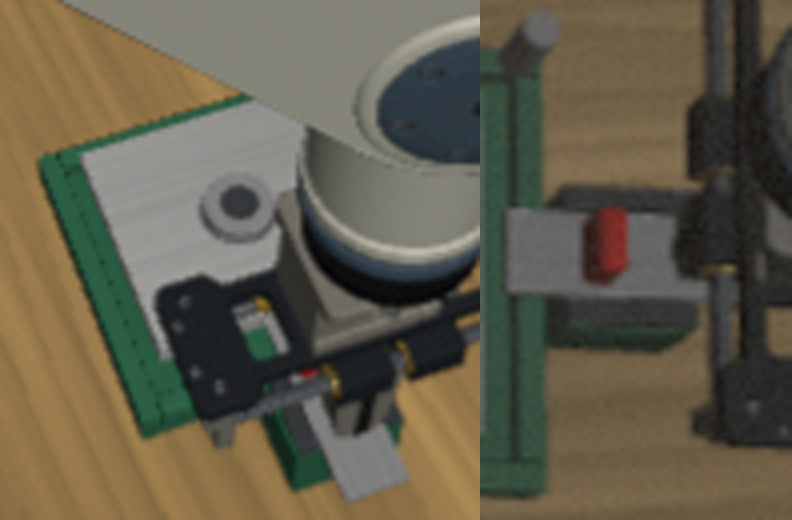

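The fingers are behind the red post, over the tail, and the post is centred on them in the top view at about (384,197). I'll push in +y (tool −x).

Emit:
{"op": "apply_moves", "data": {
  "increments": "-5 0 0 0 0 0 1;-11 0 0 0 0 0 1;-17 0 0 0 0 0 1;-22 0 0 0 0 0 1;-27 0 0 0 0 0 1;-32 0 0 0 0 0 1;-36 0 0 0 0 0 1;-40 0 0 0 0 0 1;-40 0 0 0 0 0 1"
}}

```text
clock: 19.6
tcp_pos: [0.5607, -0.1771, 0.063]
tool_rot: [[-0.1, 0.0, 0.995], [-0.995, 0.0, -0.1], [-0.0, -1.0, -0.0]]
wrist_force: [0.2, -0.1, 0.0]
finger_gap: -0.0
```

Emit:
{"op": "apply_moves", "data": {
  "increments": "-4 0 0 0 0 0 1;-8 0 0 0 0 0 1;-12 0 0 0 0 0 1;-16 0 0 0 0 0 1;-20 0 0 0 0 0 1;-20 0 0 0 0 0 1"
}}

```text
clock: 20.2
tcp_pos: [0.5627, -0.1571, 0.0631]
tool_rot: [[-0.1, -0.0, 0.995], [-0.995, 0.0, -0.1], [-0.0, -1.0, -0.0]]
wrist_force: [0.6, -1.1, 0.8]
finger_gap: 0.0005
```

Emit:
{"op": "apply_moves", "data": {
  "increments": "-3 0 0 0 0 0 1;-6 0 0 0 0 0 1;-9 0 0 0 0 0 1;-9 0 0 0 0 0 1"
}}

```text
clock: 20.6
tcp_pos: [0.5636, -0.1484, 0.0631]
tool_rot: [[-0.1, 0.0, 0.995], [-0.995, 0.0, -0.1], [-0.0, -1.0, 0.0]]
wrist_force: [-0.1, 0.6, -0.5]
finger_gap: 0.0007
```

Emit:
{"op": "apply_moves", "data": {
  "increments": "-3 0 0 0 0 0 1;-6 0 0 0 0 0 1;-6 0 0 0 0 0 1"
}}

```text
clock: 20.9
tcp_pos: [0.5642, -0.1424, 0.0631]
tool_rot: [[-0.1, 0.0, 0.995], [-0.995, 0.0, -0.1], [-0.0, -1.0, 0.0]]
wrist_force: [-0.7, -0.4, 0.9]
finger_gap: 0.0007
```

Emit:
{"op": "apply_moves", "data": {
  "increments": "-2 0 0 0 0 0 1;-4 0 0 0 0 0 1;-4 0 0 0 0 0 1"
}}

```text
clock: 21.2
tcp_pos: [0.5646, -0.1386, 0.0631]
tool_rot: [[-0.1, 0.0, 0.995], [-0.995, 0.0, -0.1], [-0.0, -1.0, 0.0]]
wrist_force: [-0.4, 0.2, -0.6]
finger_gap: 0.0006
```

Emit:
{"op": "apply_moves", "data": {
  "increments": "-1.5 0 0 0 0 0 1;-3 0 0 0 0 0 1;-3 0 0 0 0 0 1"
}}

```text
clock: 21.5
tcp_pos: [0.5647, -0.137, 0.0631]
tool_rot: [[-0.099, -0.0, 0.995], [-0.995, -0.002, -0.099], [0.002, -1.0, 0.0]]
wrist_force: [-1.1, -7.5, -0.7]
finger_gap: 0.0002
```

Run:
```python
from m import *
s=sense(); print(s['clock'],s['tcp_pos'],s['finger_gap'],s['wrist_force'])
b=imaging.get_image('side'); a=imaging.get_image('top')
cv2.imwrite('pics/push10.png',np.hstack([cv2.resize(b[200:330,225:345],(400,433),interpolation=cv2.INTER_CUBIC),cv2.resize(a[150:250,310:400],(390,433),interpolation=cv2.INTER_CUBIC)]))
```

```text
21.5 [ 0.56473136 -0.13696071  0.06313708] 0.00022672423956500925 [-1.09205184 -7.53107773 -0.66282072]
```

View pics/push10.png

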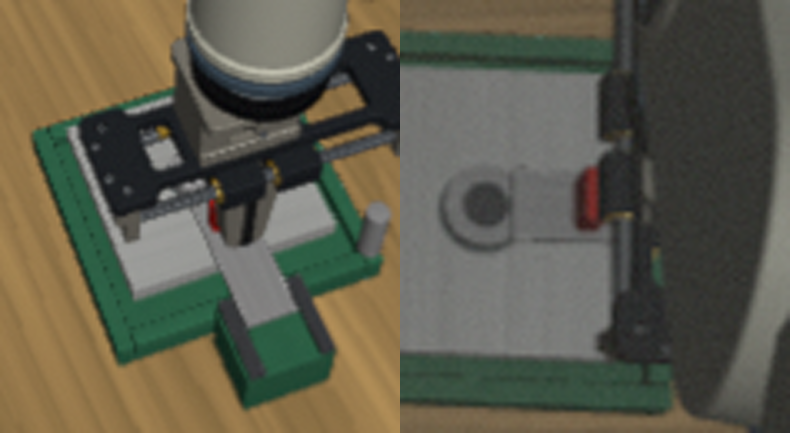

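The stop was felt at y≈−0.137 with 7.5 N, where it was predicted, and the tongue lies over the anvil's edge. I'll back away and take a last look.

Emit:
{"op": "apply_moves", "data": {
  "increments": "3 0 0 0 0 0 1;10 0 0 0 0 0 1;15 -20 0 0 0 0 1;15 -50 0 0 0 0 1;30 -80 0 0 0 0 1;70 -110 0 0 0 0 1;115 -140 0 0 0 0 1;160 -160 20 0 0 0 1;205 -160 50 0 0 0 1;250 -160 80 0 0 0 1"
}}

```text
clock: 22.6
tcp_pos: [0.6134, -0.3822, 0.2247]
tool_rot: [[-0.1, 0.002, 0.995], [-0.995, -0.001, -0.1], [0.001, -1.0, 0.002]]
wrist_force: [0.4, 0.2, -0.4]
finger_gap: 0.0004
```

Emit:
{"op": "apply_moves", "data": {
  "increments": "30 0 0 0 0 0 1;30 0 0 0 0 0 1;30 0 0 0 0 0 1;30 0 0 0 0 0 1"
}}

```text
clock: 23.0
tcp_pos: [0.6095, -0.4086, 0.2228]
tool_rot: [[-0.099, -0.0, 0.995], [-0.995, 0.001, -0.099], [-0.001, -1.0, -0.001]]
wrist_force: [-0.0, 0.2, 0.0]
finger_gap: 0.0001
```

Run:
```python
from m import *
s=sense(); print(s['clock'],s['tcp_pos'],s['wrist_force'])
b=imaging.get_image('side'); a=imaging.get_image('top')
for n,im,w in(('top',a,(362,195)),('side',b,(293,268))):
    hsv=cv2.cvtColor(im,cv2.COLOR_BGR2HSV);H,S=hsv[...,0],hsv[...,1]
    c,st,_=blob(((H<8)|(H>172))&(S>130),w,8); print('post',c,st,ray(n,c,.072))
cv2.imwrite('pics/fin11.png',np.hstack([cv2.resize(b[200:330,225:345],(400,433),interpolation=cv2.INTER_CUBIC),cv2.resize(a[150:250,310:400],(390,433),interpolation=cv2.INTER_CUBIC)]))
cv2.imwrite('pics/fin11b.png',a)
```

```text
23.0 [ 0.60948219 -0.40859231  0.22281598] [-0.03178266  0.18379556  0.04374433]
post [354.96721311 194.72131148] [352 189   6  13  61] [ 0.5676935  -0.12308016  0.072     ]
post [293.28448276 262.21551724] [288 256  12  13 116] [ 0.56568926 -0.12290232  0.072     ]
```

View pics/fin11.png

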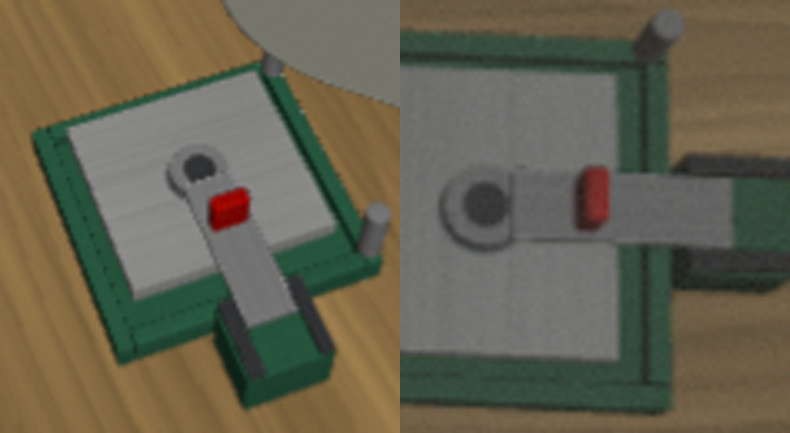

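View pics/fin11b.png

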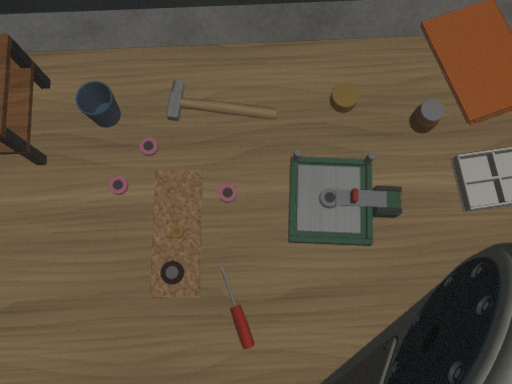

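The post has moved about 59 mm, from y −0.182 to −0.123 along the frame's y. The anvil's spot is still at (330,198) with the tongue over its edge. Brass (178,231) and black (172,272) haven't moved, and the arm is clear.

```bash
python3 -c "
from plant import job_done; print(job_done())"
```

```text
the job is handed in; nothing more can be done
None
```

The anvil is home in the pocket with the latch pushed fully in over it, and I handed the job in at about 23 s. No verdict was reported.

**What I did:** I gripped the anvil at 60 N, carried it to the bed and slid it under a light press of about 3–6 N. It dropped in at TCP (0.570, −0.077), and the press on the tool vanished. The largest side force I read was about 17 N, against the pocket wall just after it dropped. I then pushed the latch with closed fingers until I felt its stop at about 7.5 N.

**Last checks:**
- **Anvil height:** a fingertip tap before latching found the anvil's top at about 44 mm, which is the seated height.
- **Latch:** the post moved about 59 mm in both views (60 mm is full travel), and the tongue lies over the anvil's edge.
- **Other dies:** the brass and black dies look unmoved, and the arm is clear of everything.

**Checks that disagreed:**
- **Camera height:** triangulating the spot on the anvil gave 47 ± 3 mm, which couldn't tell seated (44 mm) from unseated (48 mm), so I relied on the tap.
- **Grip opening:** the fingers read 37.7 mm on the 40 mm disc. I put this down to the pads compressing, because the disc looked level and near centre in the pictures.

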